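# Clamp a shear blank in the ratchet clamp

## Task

Lay the loose shear blank flat on the two rests of the ratchet clamp, its handle between the open jaws and its round pivot boss over the front rest. Then swing the ratchet lever forward and back, notch by notch, until the blank is firmly clamped: the first click at which the knob, held just past the click, pushes back with 8 N or more is right; stop there, as one more click can be too tight and dent it. Leave the lever swung fully back against its stop and the things lying around undisturbed.

Things in the scene. Friction and masses are not known exactly. Their poses are not given: they have to be found in the camera images.
- clamp: Dark steel bench clamp fixed to the bench, base plate 12 mm thick. Origin: on the bench surface, on the vertical axle of its ratchet wheel. z up, +y from the wheel to the jaws. At lever value 0 the lever points along angle 2.79 rad from the clamp's +x axis (counterclockwise from above). Two grey rests, tops at z = 40 mm: rear x -2 to 34, y 129 to 185 mm; front x -100 to -84, y 122 to 182 mm.
- nest (a point): On the clamp, at (-45, 148, 40) mm in its frame: where the blank's origin goes, x axis along the clamp's x axis (within 15 mm in x and 0.12 rad; across y anywhere between the jaws). Nothing stands under or beside it within 38 mm in x, so there is room for fingers there.
- jaws (a point): On the clamp, at (16, 148, 51) mm in its frame: middle of the open jaws, two steel faces 36 mm long in x, 40 to 62 mm high, closing along y. The sliding jaw's face starts at y = 132 mm. The other, on a fixed anvil block, is set differently each time, its face anywhere from y = 164 to 188 mm, and is not measured: feel for it with the lever.
- lever (a joint): Lever angle about the axle, rad: 0 at its back stop, 1.15 at its front stop, growing counterclockwise from above. Growing (forward) drives the wheel; swinging back, a second pawl holds the wheel. From the back stop its pawl meets a tooth at about 0.12; one notch is gained (click) by about 0.56, a second by about 0.95, a little later under load. Swing back below 0.08 for the next. Stays where left.
- wheel: Toothed steel ratchet wheel, 100 mm across, 16 teeth, 34 to 46 mm high, on the axle under the lever; origin as the clamp's. Each notch (0.39 rad, counterclockwise) moves the sliding jaw 6.3 mm; 4 to 8 notches in all are usual. Without load, moving the lever takes 1 to 2 N at the knob.
- knob (a point): On the axis of the lever's upright round black knob (20 mm across, 58 to 105 mm high), 82 mm above the bench, 120 mm from the axle: a good height for the TCP when pushing the knob or taking it between the fingers. The lever's bar below it is 20 mm wide, 50 to 58 mm high.
- carriage: The sliding jaw's carriage, driven along the clamp's +y by the wheel; origin at the clamp's origin at the start. Its jaw is spring-backed (6 N/mm), so the carriage goes on moving after the blank is nipped between both jaws: each notch then adds about 38 N on the blank, about 4.5 N at the knob. 8 N at the knob, held still just past a click, is about 65 N on the blank.
- blank: Loose steel forging of one pruning-shear half, 0.25 kg, about 203 mm long, lying flat. Origin: on the underside, in the handle, a good place to grip. +x along the handle: a straight bar 20 mm wide (y) and 14 mm thick from x = -30 to +85 mm; the round pivot boss (34 mm across, 14 mm thick) at x = -45 mm; the blade (24 mm wide, 8 mm thick) from there to x = -118 mm. z up.
- boss (a point): Centre of the top of the blank's round pivot boss, at x = -45, z = 14 mm in the blank's frame.
- oil_can: Bystander: upright bare metal can, 60 mm across, 120 mm high, origin at the centre of its underside.
- stone: Bystander: grey sharpening stone 150 x 50 x 25 mm lying flat, origin at the centre of its underside.
- hammer: Bystander: hammer lying on the bench, origin under the middle of it.
There are look-alikes about, which are no part of the job. There is more than one size of the blank; the job needs the middle-sized.

How it is judged:
On the way, in this order (a step that is already met when the one before it is completed fails the run):
1. the blank lies flat on both rests, its handle between the jaws, let go (x of blank in the frame of clamp between -0.06 and -0.03 m and x of boss in the frame of clamp below -0.07 m and z of blank in the frame of clamp between 0.035 and 0.046 m and y of blank in the frame of clamp between 0.135 and 0.19 m and angle between the x axis of blank and the x axis of clamp, either way round below 0.12 rad and angle between blank's own z axis and vertical below 0.08 rad and contact force between the fingers and blank below 0.5 N and contact force between carriage and blank below 20 N), for 0.2 s.
2. the ratchet has been worked until the sliding jaw clamps the blank with more than 48 N (x of blank in the frame of clamp between -0.06 and -0.03 m and x of boss in the frame of clamp below -0.07 m and z of blank in the frame of clamp between 0.035 and 0.046 m and y of blank in the frame of clamp between 0.135 and 0.19 m and angle between the x axis of blank and the x axis of clamp, either way round below 0.12 rad and angle between blank's own z axis and vertical below 0.08 rad and contact force between carriage and blank above 48 N), for 0.2 s.
At the end, for the whole second after the job is handed in: Blank flat on both rests, along the clamp's x axis within 0.12 rad, origin at x -60 to -30 mm in the clamp's frame, boss over the front rest, handle between the jaws; sliding jaw clamps it with 48 to 120 N; lever within 0.08 rad of its back stop; all at rest (all of step 2 and contact force between carriage and blank below 120 N and value of joint lever below 0.08 rad and linear speed of blank below 0.01 m/s); the robot touches nothing.
It fails at once if the blank is over-tightened: more than 150 N from the sliding jaw (contact force between carriage and blank above 150 N).
It fails at once if the oil can is moved by more than 30 mm (distance of oil_can from where it was at the start of the episode above 0.03 m).
It fails at once if the sharpening stone is moved by more than 30 mm (distance of stone from where it was at the start of the episode above 0.03 m).
It fails at once if the hammer is moved by more than 30 mm (distance of hammer from where it was at the start of the episode above 0.03 m).
It also fails if it takes over 72 s, if anything falls off the work surface, if the arm or the gripper's body presses on something with over 40 N, if the wrist force passes 120 N, or if a joint passes its speed limit or range.

## Robot

A 7-joint arm with a two-finger parallel gripper is mounted at the origin on the work surface. World frame = base frame: x ahead of the robot, y to its left, z up, the work surface at z = 0. Lengths are in m, angles in rad, forces in N, time in s.
With the tool pointing down it reaches from about 0.4 to 0.85 m from the base axis. Payload 4.5 kg.
Tool frame: the origin (TCP) lies between the finger pads, 19 mm behind the fingertips; this is the grasp point; z points along the fingers, y is the line along which they close (so a half turn about z gives the same grasp; the last joint's range is limited). The gripper opens to 88 mm and grips with 3 to 60 N. Pads are 18 mm wide; open, the fingers measure 123 mm over their backs; the gripper's body (75 mm by 187 mm) begins 45 mm behind the grasp point.
Start: joints at [1.382, 0.689, -0.195, 1.565, 0.157, 0.902, -0.215], TCP at [0.138, -0.61, 0.257] pointing down, gripper open.
Joint ranges: [-3.01, 3.01], [-0.46, 2.08], [-1.47, 1.51], [0.13, 2.56], [-1, 4.14], [0.04, 2.09], [-2.66, 2.66]. Speed limits (rad/s): [2.57, 2.57, 3.14, 3.14, 3.14, 3.14, 3.14].

## Interface

Orientations are given as a unit quaternion [x, y, z, w].
In Python, from plant import r gives the robot as it stands.
- The arm moves only by the tool play_rows, never from a script. Its arguments are lists of equal length, an entry for each row: "translation": the shift along the tool's x, y, z in m, a list of three; "delta_rot": the turn, a rotation vector about the tool's x, y, z in degrees, a list of three; "grip": the opening, from -1 (shut) to 1 (fully open). In form: {"translation": [[x, y, z], ...], "delta_rot": [[rx, ry, rz], ...], "grip": [grip, ...]}. A call has 1 to 20 rows; each row shifts and turns the commanded pose from where the row before left it, along the tool's axes as they then stand; what a row does not reach is not made up. A row lasts 1/8 s, in which the tool goes at most 62.5 mm and 10.7 degrees, less where a joint would pass 70% of its speed; a pose out of reach is approached as far as the arm can. A call with a gripper value outside its range is refused whole. The fingers move at their own pace and stop on an object; "squeeze" is the grip in N (left out, the last holds). Time passes only in rows, so rows that do not move let the fingers close. It gives the time, the measured TCP pose, the force, the opening and the grip force at its end, in the units of the state.
- r.get_state(): the state, without advancing time (a new reading comes with each control period).
- r.snapshot(name): name is "scene" or "top"; returns the picture (400x640x3 uint8, blue, green, red); there is no depth.
- r.get_calibration(name): a dict with "intrinsics" (3x3 intrinsics, pixels), "k1" (the pictures are not rectified: a ray, as slopes to the right and down, at radius r is drawn at 1 + k1 r^2 times it, then the intrinsics apply), "eye" and "rotation" of the camera in the world. Camera axes: x right, y up, looking along -z (the intrinsics and any distortion apply to the point x, -y, -z); pixel columns grow to the right and rows downward; lengths in m; the calibration is good to about 2 mm. A picture is of the moment at which its call begins. get_calibration takes no time and is no camera call.
- r.finish_job(): hands the job in; it is judged then, once.
Trained networks look in the newest picture that a camera, given by its name, has taken for a name from the list of things; names that differ only in an ending like _2 or _b are one class to them, and where a whole thing is asked for, a point or a joint stands for the part that bears it (a point fixed in the world has none). Each returns a list of dicts, best first, with "confidence" (0 to 1); they miss things now and then, are a little off and sometimes report something else, mostly with a low value. They report only what shows in the picture. A call takes as long as a camera call. They do not tell look-alikes from the thing itself.
- r.look_for(camera, target): "point" ([x, y, z] in m, in world coordinates, good to about 4 mm: the middle of the surface that is visible of it).
- r.silhouettes(camera, target): "pixels" (400x640 bool, what is visible of it).
The state is a dict: "clock": time; "q": joint angles; "qd": joint speeds; "joint_torque": joint torques, N m; "tool_pos": TCP position; "eef_rot": TCP orientation; "contact_force": force on the tool from outside, world axes, zero at the start; "moment": the same for the moment, N m; "opening": opening from 0.0 (shut) to 1.0 (fully open); "finger_force": force on a finger pad.
Only numpy, scipy, OpenCV 4.12 (cv2) and the standard library are available. Lean on these libraries where they do the work, as an engineer would, in place of code of your own. Each camera call takes 0.05 s, during which the arm holds its last target. There are 200 camera calls.

## Working session

There is one attempt and no reset: what is moved stays moved. The work goes in short steps, Python scripts to look and compute and a tool call to move; the robot and the scene stay as the last step left them, time stands still between calls to the robot, and variables do not carry over. Pictures are saved under pics/ and viewed, at most 10 in all, crops included, and the job is handed in when it is done.

Besides the shell and the picture viewer there is one more tool, called after ">>>" as name(argument=value, ...) on one line, values as JSON. play_rows: Moves the arm, as the interface text tells. Its arguments: {"type":"object","properties":{"translation":{"type":"array","items":{"type":"array","items":{"type":"number"}}},"delta_rot":{"type":"array","items":{"type":"array","items":{"type":"number"}}},"grip":{"type":"array","items":{"type":"number"}},"squeeze":{"type":"number"}},"required":["translation","delta_rot","grip"]}

```bash
mkdir -p pics
cat > h.py <<'E'
import numpy as np, cv2
from plant import r
from scipy.spatial.transform import Rotation as R
def proj(name,P):
    c=r.get_calibration(name);P=np.atleast_2d(P)
    q=(P-np.array(c["eye"]))@np.array(c["rotation"])
    s=np.c_[q[:,0]/-q[:,2],-q[:,1]/-q[:,2]];rr=(s**2).sum(1,keepdims=True)
    s=s*(1+c["k1"]*rr);K=np.array(c["intrinsics"])
    return np.c_[s,np.ones(len(s))]@K.T[:,:2]
def ray(name,uv):
    c=r.get_calibration(name);K=np.array(c["intrinsics"]);uv=np.atleast_2d(uv).astype(float)
    d=(np.c_[uv,np.ones(len(uv))]@np.linalg.inv(K).T)[:,:2];s=d.copy()
    for _ in range(10): s=d/(1+c["k1"]*(s**2).sum(1,keepdims=True))
    v=np.c_[s[:,0],-s[:,1],-np.ones(len(s))]@np.array(c["rotation"]).T
    return np.array(c["eye"]),v
def atz(name,uv,z):
    e,v=ray(name,uv);return e+v*((z-e[2])/v[:,2])[:,None]
E
python3 - <<'E'
from h import *
for n in("scene","top"):
    cv2.imwrite(f"pics/{n}0.png",r.snapshot(n)); c=r.get_calibration(n);print(n,np.round(c["eye"],3),np.round(c["rotation"],2).tolist(),c["k1"],np.round(c["intrinsics"]).tolist())
    for t in("clamp","blank","boss","lever","knob","wheel","nest","jaws","oil_can","stone","hammer"):
        try:
            for d in r.look_for(n,t): p=np.array(d["point"]);print(n,t,round(d["confidence"],2),p.round(3),proj(n,p).round())
        except Exception as e: print(t,e)
s=r.get_state();print(s)
E
```

```text
scene [1.134 0.498 0.995] [0.16, 0.32, 0.85, 0.4] -0.059767324729310095 [[362.0, 0.0, 317.0], [0.0, 362.0, 201.0], [0.0, 0.0, 1.0]]
clamp matmul: Input operand 1 has a mismatch in its core dimension 0, with gufunc signature (n?,k),(k,m?)->(n?,m?) (size 4 is different from 3)
blank matmul: Input operand 1 has a mismatch in its core dimension 0, with gufunc signature (n?,k),(k,m?)->(n?,m?) (size 4 is different from 3)
boss matmul: Input operand 1 has a mismatch in its core dimension 0, with gufunc signature (n?,k),(k,m?)->(n?,m?) (size 4 is different from 3)
lever matmul: Input operand 1 has a mismatch in its core dimension 0, with gufunc signature (n?,k),(k,m?)->(n?,m?) (size 4 is different from 3)
knob matmul: Input operand 1 has a mismatch in its core dimension 0, with gufunc signature (n?,k),(k,m?)->(n?,m?) (size 4 is different from 3)
wheel matmul: Input operand 1 has a mismatch in its core dimension 0, with gufunc signature (n?,k),(k,m?)->(n?,m?) (size 4 is different from 3)
nest matmul: Input operand 1 has a mismatch in its core dimension 0, with gufunc signature (n?,k),(k,m?)->
[... 2338 characters left out ...]
k': 1.2, 'q': array([ 1.38180962,  0.68906187, -0.19462978,  1.56529365,  0.15727844,
        0.90251106, -0.21512264]), 'qd': array([-0.00214038, -0.00030738,  0.00046207, -0.00035852, -0.00062162,
        0.00022122,  0.00155563]), 'joint_torque': array([ 9.13423082e-04, -5.27490628e+01, -1.26703151e+00, -1.53743201e+01,
       -5.19913109e-02, -6.75022002e-04,  1.82805161e-05]), 'tool_pos': array([ 0.13814253, -0.60956603,  0.25746898]), 'eef_rot': array([9.93801695e-01, 1.11167389e-01, 2.78376052e-05, 5.03333479e-05]), 'contact_force': array([0.18546981, 0.55307078, 1.06474291]), 'moment': array([-0.0132045 ,  0.00269645, -0.00809134]), 'finger_force': 0.0, 'opening': 0.9990411172218889}
```

View pics/scene0.png

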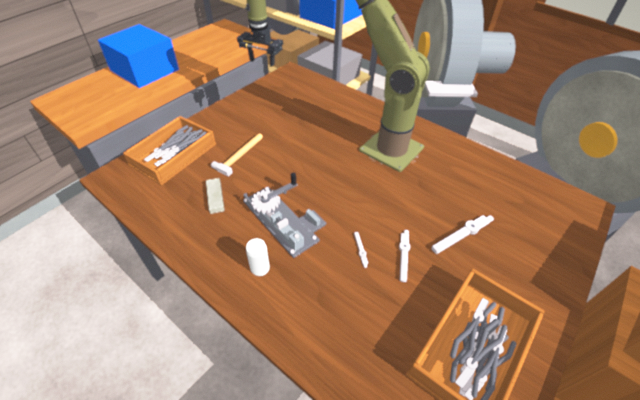

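View pics/top0.png

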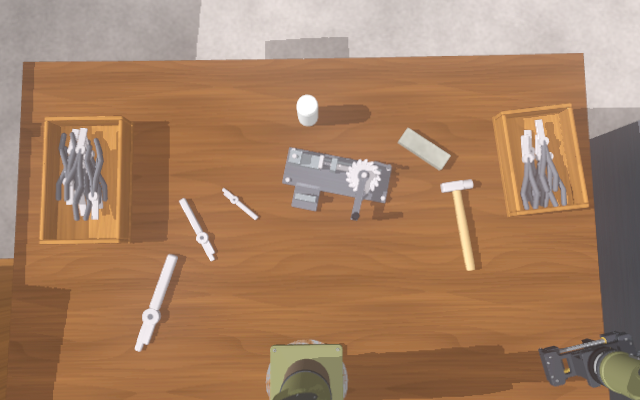

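The scene shows three blank-like forgings. In the top picture they are large at (157,302), middle at (197,230) and small at (240,203). The middle one, about 203 mm long, should be the job's blank. The clamp's wheel is at (364,176), the jaws are to the left of it, and the knob is at (355,215).

```bash
sed -i 's/np.array(c\["rotation"\])/R.from_quat(c["rotation"]).as_matrix()/' h.py
python3 - <<'E'
from h import *
for n in("scene","top"):
    im=r.snapshot(n)
    for t in("blank","boss","lever","knob","wheel","nest","jaws","clamp","oil_can","stone","hammer"):
        for d in r.look_for(n,t)[:6]: p=np.array(d["point"]);print(n,t,round(d["confidence"],2),p.round(3),proj(n,p).round().tolist())
    for d in r.silhouettes(n,"blank"):
        m=d["pixels"];v,u=np.nonzero(m)
        if len(u)<20 or d["confidence"]<.3: continue
        P=atz(n,np.c_[u,v],0.012)[:,:2];c,(w,h),a=cv2.minAreaRect(P.astype(np.float32)*1000)
        print(n,"sil",round(d["confidence"],2),len(u),np.round(c),np.round([w,h]),round(a,1), np.round([u.mean(),v.mean()]))
    if n=="top": cv2.imwrite("pics/topcrop.png",cv2.resize(im[135:365,125:405],None,fx=2.8,fy=2.6,interpolation=cv2.INTER_CUBIC)[:600,:800])
E
```

```text
scene blank 0.89 [0.234 0.429 0.017] [[464.0, 231.0]]
scene blank 0.67 [0.516 0.2   0.007] [[362.0, 250.0]]
scene blank 0.6 [0.445 0.32  0.019] [[405.0, 254.0]]
scene boss 0.91 [0.237 0.424 0.018] [[462.0, 231.0]]
scene boss 0.62 [0.453 0.318 0.009] [[403.0, 257.0]]
scene boss 0.44 [0.518 0.193 0.012] [[360.0, 249.0]]
scene lever 0.84 [ 0.512 -0.15   0.056] [[283.0, 189.0]]
scene knob 0.43 [ 0.51  -0.152  0.056] [[283.0, 189.0]]
scene knob 0.42 [ 0.589 -0.076  0.014] [[284.0, 220.0]]
scene knob 0.23 [ 0.622 -0.074  0.056] [[277.0, 218.0]]
scene wheel 0.54 [ 0.589 -0.158  0.045] [[267.0, 203.0]]
scene nest 0.6 [ 0.584 -0.079  0.014] [[285.0, 219.0]]
scene nest 0.51 [ 0.514 -0.151  0.056] [[283.0, 190.0]]
scene nest 0.4 [ 0.591 -0.157  0.045] [[266.0, 203.0]]
scene jaws 0.97 [ 0.592 -0.079  0.014] [[283.0, 220.0]]
scene clamp 0.56 [ 0.589 -0.081  0.014] [[283.0, 219.0]]
scene oil_can 0.76 [0.781 0.004 0.099] [[259.0, 255.0]]
scene stone 0.81 [ 0.678 -0.345  0.027] [[213.0, 195.0]]
scene stone 0.51 [0.455 0.317 0.013] [[403.0, 256.0]]
scene hammer 0.66 [ 0.623 -0.076  0.055] [[277.0, 21
[... 739 characters left out ...]
89  0.016] [[334.0, 180.0]]
top jaws 0.61 [ 0.58  -0.094  0.013] [[336.0, 178.0]]
top jaws 0.18 [ 0.612 -0.087  0.064] [[334.0, 164.0]]
top clamp 0.56 [ 0.578 -0.087  0.011] [[333.0, 179.0]]
top clamp 0.27 [ 0.466 -0.456  0.024] [[462.0, 215.0]]
top oil_can 0.96 [ 0.756 -0.015  0.124] [[307.0, 109.0]]
top oil_can 0.25 [ 0.522 -0.157  0.056] [[359.0, 196.0]]
top stone 0.62 [ 0.657 -0.35   0.023] [[423.0, 150.0]]
top hammer 0.93 [ 0.464 -0.457  0.024] [[462.0, 215.0]]
top hammer 0.72 [ 0.574 -0.088  0.012] [[334.0, 180.0]]
top sil 0.8 571 [435. 315.] [203.  35.] 30.6 [197. 230.]
top sil 0.76 1203 [226. 427.] [ 53. 285.] 66.3 [155. 305.]
top sil 0.63 223 [509. 193.] [128.  19.] 48.3 [238. 203.]
```

View pics/topcrop.png

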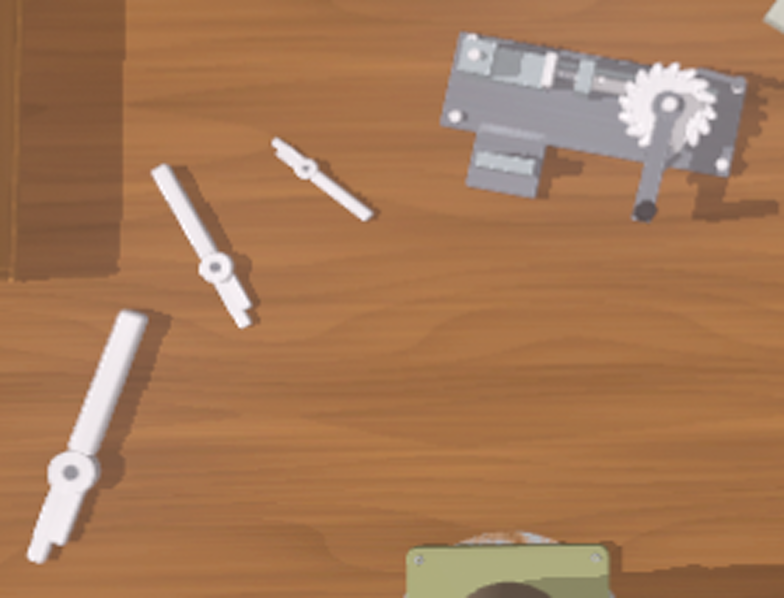

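The crop shows the middle blank (203 x 35 mm by silhouette, which fits the text) with its boss at crop (215,267) and its handle end at (160,168). The large one measures 285 mm and the small one 128 mm, so both are look-alikes. Next I measure the clamp from both views.

Run:
```python
from h import *
full=lambda p:[125+(p[0]+.5)/2.8-.5,135+(p[1]+.5)/2.6-.5]
f=dict(hub=((669,104),.06),knob=((645,210),.105),frest=((505,162),.04),cA=((460,32),.012),cB=((746,78),.012),cC=((728,176),.012),cD=((441,124),.012),boss=((215,267),.014),hend=((160,168),.014),bend=((246,324),.008),jawmov=((583,75),.062),anv=((550,68),.062))
W={}
for k,(p,z) in f.items(): W[k]=atz("top",full(p),z)[0];print(k,np.round(full(p),1),W[k].round(4),"scene px",proj("scene",W[k]).round(1).tolist())
ex=W["cA"]-W["cB"];print("plate +y dir deg",np.degrees(np.arctan2(ex[1],ex[0])));ex=W["cD"]-W["cC"];print(np.degrees(np.arctan2(ex[1],ex[0])))
ex=W["hend"]-W["boss"];print("blank",np.degrees(np.arctan2(ex[1],ex[0])),np.linalg.norm(ex))
# silhouette-based blank pose, both cameras
for n in("top","scene"):
    r.snapshot(n)
    for d in r.silhouettes(n,"blank"):
        m=d["pixels"];v,u=np.nonzero(m);P=atz(n,np.c_[u,v],.012)[:,:2]
        if np.linalg.norm(P.mean(0)-[.44,.315])<.03:
            c,e,V=cv2.PCACompute2(P,None)[0:1]+cv2.PCACompute2(P,None)[1:2]+(0,);print(n,"mean",c.round(4),"axis",np.degrees(np.arctan2(e[0,1],e[0,0])))
im=r.snapshot("scene");cv2.imwrite("pics/sc.png",cv2.resize(im[165:295,230:430],None,fx=4,fy=4,interpolation=cv2.INTER_CUBIC))
```

```text
hub [363.6 174.7] [ 0.5816 -0.1711  0.06  ] scene px [[265.0, 197.0]]
knob [355.  215.5] [ 0.4629 -0.1404  0.105 ] scene px [[293.8, 173.5]]
frest [305. 197.] [ 0.5224 -0.0031  0.04  ] scene px [[312.9, 214.5]]
cA [289. 147.] [0.6755 0.0436 0.012 ] scene px [[293.6, 255.4]]
cB [391.1 164.7] [ 0.6175 -0.258   0.012 ] scene px [[242.3, 200.1]]
cC [384.7 202.4] [ 0.5059 -0.2358  0.012 ] scene px [[268.1, 186.1]]
cD [282.2 182.4] [0.5697 0.0646 0.012 ] scene px [[319.4, 238.2]]
boss [201.5 237.4] [0.4115 0.3005 0.014 ] scene px [[405.0, 245.1]]
hend [181.8 199.3] [0.5238 0.3591 0.014 ] scene px [[403.1, 278.3]]
bend [212.5 259.3] [0.3475 0.2692 0.008 ] scene px [[406.1, 229.5]]
jawmov [332.9 163.5] [ 0.6147 -0.0843  0.062 ] scene px [[276.5, 214.6]]
anv [321.1 160.8] [ 0.623  -0.0508  0.062 ] scene px [[282.2, 221.1]]
plate +y dir deg 79.1205552684543
78.00822870910145
blank 27.5675676838862 0.12665215360699475
top mean [[0.4331 0.3116]] axis 28.14393788599502
scene mean [[0.4445 0.315 ]] axis 27.87548816696478
```

View pics/sc.png

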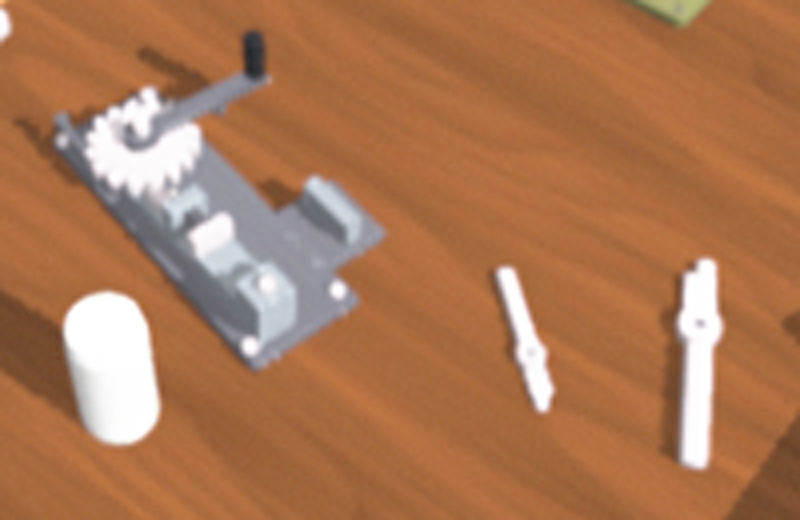

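In the scene crop the boss (700,323), hub (140,130) and knob top (254,38) land within 1-2 px of the predictions made from the top view. The heights and the plane geometry therefore hold. The clamp origin is near (0.5816,-0.1711) with yaw about -11.6°. The blank origin is near (0.450,0.3205) at 27.8°, and the lever stands at about 0.3.

>>> play_rows(translation=[[0.0517,-0.0264,0],[0.0517,-0.0264,0],[0.0517,-0.0264,0],[0.0517,-0.0264,0],[0.0517,-0.0264,0],[0.0517,-0.0264,0],[0.0517,-0.0264,0],[0.0291,-0.0532,0],[0.0291,-0.0532,0],[0.0291,-0.0532,0],[0.0291,-0.0532,0],[0.0291,-0.0532,0],[0.0291,-0.0532,0],[-0.0045,-0.0557,0],[-0.0045,-0.0557,0],[-0.0045,-0.0557,0],[-0.0045,-0.0557,0],[-0.0045,-0.0557,0],[-0.0045,-0.0557,0],[0,0,0]], delta_rot=[[0,0,0],[0,0,0],[0,0,0],[0,0,0],[0,0,0],[0,0,0],[0,0,0],[0,0,0],[0,0,0],[0,0,0],[0,0,0],[0,0,0],[0,0,0],[0,0,0],[0,0,0],[0,0,0],[0,0,0],[0,0,0],[0,0,-7.5],[0,0,-7.5]], grip=[1,1,1,1,1,1,1,1,1,1,1,1,1,1,1,1,1,1,1,1], squeeze=30)

```text
clock: 5.25
tool_pos: [0.4469, 0.3269, 0.2576]
eef_rot: [0.969, 0.247, 0.0, -0.002]
contact_force: [-0.2, -1.7, 0.0]
opening: 0.999
finger_force: 0.0
```

>>> play_rows(translation=[[0,0,0.05],[0,0,0.05],[0,0,0.05],[0,0,0.03],[0,0,0]], delta_rot=[[0,0,0],[0,0,0],[0,0,0],[0,0,0],[0,0,0]], grip=[1,1,1,1,1])

```text
clock: 5.88
tool_pos: [0.4486, 0.3198, 0.0756]
eef_rot: [0.971, 0.24, -0.002, 0.001]
contact_force: [0.0, -0.2, -0.0]
opening: 1.0
finger_force: 0.0
```

Run:
```python
from h import *
s=r.get_state();print(s["q"].round(2),s["tool_pos"].round(4),R.from_quat(s["eef_rot"]).as_matrix().round(3).tolist())
im=r.snapshot("top");cv2.imwrite("pics/pre.png",cv2.resize(im[170:290,140:300],None,fx=5,fy=5,interpolation=cv2.INTER_CUBIC))
```

```text
[-0.65  0.88 -0.09  1.92  0.19  0.36 -1.97] [0.4486 0.3198 0.0756] [[0.885, 0.466, -0.003], [0.466, -0.885, -0.003], [-0.004, 0.001, -1.0]]
```

View pics/pre.png

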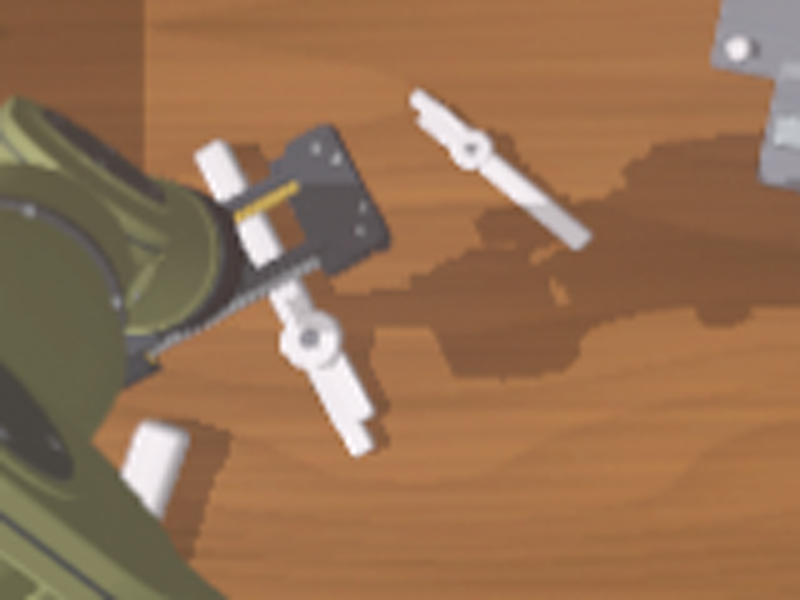

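The gripper is aligned with the bar and centred on the handle near (265,245); the boss at (310,338) is clear.

>>> play_rows(translation=[[0,0,0.03],[0,0,0.0235],[0,0,0],[0,0,0],[0,0,0],[0,0,0],[0,0,0],[0,0,-0.02],[0,0,-0.05],[0,0,-0.05],[0,0,0]], delta_rot=[[0,0,0],[0,0,0],[0,0,0],[0,0,0],[0,0,0],[0,0,0],[0,0,0],[0,0,0],[0,0,0],[0,0,0],[0,0,0]], grip=[1,1,1,-1,-1,-1,-1,-1,-1,-1,-1], squeeze=40)

```text
clock: 7.3
tool_pos: [0.4519, 0.322, 0.1486]
eef_rot: [0.971, 0.24, 0.004, -0.002]
contact_force: [0.1, -0.1, -0.0]
opening: 0.114
finger_force: 0.0
```

Run:
```python
from h import *
s=r.get_state();print(s["opening"],s["finger_force"],s["tool_pos"],s["contact_force"])
im=r.snapshot("scene");cv2.imwrite("pics/g.png",cv2.resize(im[180:320,310:510],None,fx=4,fy=4,interpolation=cv2.INTER_CUBIC))
for d in r.look_for("scene","boss"):print(d)
for d in r.silhouettes("scene","blank"):
    v,u=np.nonzero(d["pixels"]);print(d["confidence"],len(u),u.mean(),v.mean())
```

```text
0.11381643809657901 0.0 [0.45193342 0.32201731 0.14863935] [ 0.0957038  -0.07896109 -0.03422054]
{'point': [0.2354, 0.4247, 0.0194], 'confidence': 0.72}
{'point': [0.4538, 0.3171, 0.0118], 'confidence': 0.59}
{'point': [0.5172, 0.1952, 0.0088], 'confidence': 0.57}
0.75 347 403.4466858789625 258.4841498559078
0.72 633 461.957345971564 232.66824644549763
0.45 183 360.60655737704917 248.01092896174865
```

View pics/g.png

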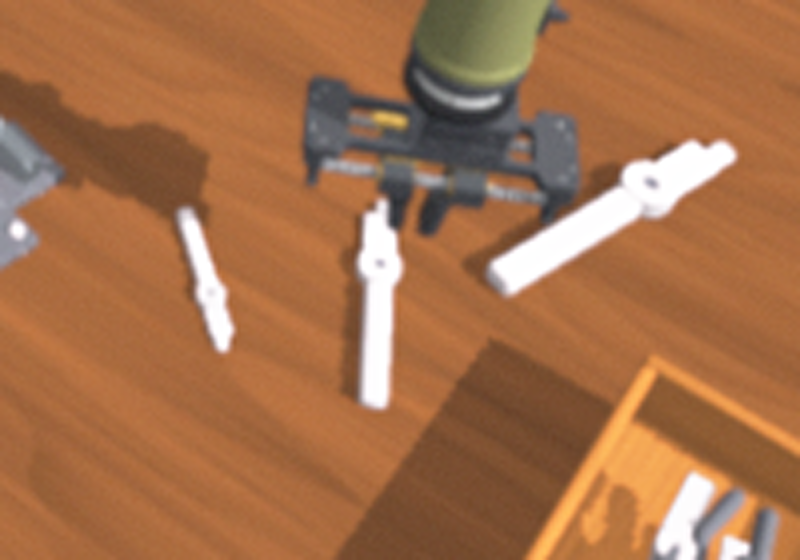

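The scene crop shows the blank still lying undisturbed (boss at (380,262), as before). The fingers were still closing when I lifted. I'll go back down and give them more time.

>>> play_rows(translation=[[0,0,0],[0,0,0],[0,0,0.04],[0,0,0.04],[0,0,0.042],[0,0,0],[0,0,0],[0,0,0],[0,0,0],[0,0,0],[0,0,0]], delta_rot=[[0,0,0],[0,0,0],[0,0,0],[0,0,0],[0,0,0],[0,0,0],[0,0,0],[0,0,0],[0,0,0],[0,0,0],[0,0,0]], grip=[0.1,0.1,0.1,0.1,0.1,0.1,-1,-1,-1,-1,-1], squeeze=40)

```text
clock: 8.82
tool_pos: [0.4498, 0.3204, 0.0219]
eef_rot: [0.971, 0.24, -0.0, 0.0]
contact_force: [-0.8, -0.1, -1.1]
opening: 0.221
finger_force: 40.0
```

>>> play_rows(translation=[[0,0,-0.02],[0,0,-0.045],[0,0,-0.045],[-0.0076,0.0505,0],[-0.0076,0.0505,0],[-0.0076,0.0505,0],[-0.0076,0.0505,0],[-0.0076,0.0505,0],[-0.0076,0.0505,0],[-0.0076,0.0505,0],[0,0,0],[0,0,0],[0,0,0],[0,0,0],[0,0,0],[0,0,0],[0,0,0]], delta_rot=[[0,0,0],[0,0,0],[0,0,0],[0,0,0],[0,0,0],[0,0,0],[0,0,0],[0,0,0],[0,0,0],[0,0,0],[0,0,8],[0,0,8],[0,0,8],[0,0,8],[0,0,7.4],[0,0,0],[0,0,0]], grip=[-1,-1,-1,-1,-1,-1,-1,-1,-1,-1,-1,-1,-1,-1,-1,-1,-1])

```text
clock: 10.95
tool_pos: [0.5673, -0.0171, 0.1324]
eef_rot: [0.995, -0.1, 0.0, -0.0]
contact_force: [-0.4, -0.3, -2.9]
opening: 0.222
finger_force: 40.0
```

Run:
```python
from h import *
s=r.get_state();print(s["opening"],s["finger_force"],s["tool_pos"],s["contact_force"],s["q"].round(2)); Rm=R.from_quat(s["eef_rot"]).as_matrix();print(np.degrees(np.arctan2(Rm[1,0],Rm[0,0])),Rm[2].round(4))
im=r.snapshot("top");cv2.imwrite("pics/p.png",cv2.resize(im[120:260,240:420],None,fx=4.2,fy=4.2,interpolation=cv2.INTER_CUBIC))
O=np.array([.5816,-.1711,0]);C=R.from_euler("z",-11.6,degrees=True)
W=lambda p:O+C.apply(np.array(p)/1000)
# expected boss/hend at carried height: top z
h=s["tool_pos"][2]-.0219
B=lambda p:np.array([*s["tool_pos"][:2],h])+C.apply(np.array(p)/1000)
for p in([-45,0,14],[85,0,14],[-118,0,8]): print("blank",p,((proj("top",B(p))-[240,120]+.5)*4.2).round(0),((proj("scene",B(p)))).round(1))
for p in([-92,122,40],[-92,182,40],[-100,152,40],[-84,152,40],[-2,132,62],[34,132,62],[-2,185,40]): print("clamp",p,((proj("top",W(p))-[240,120]+.5)*4.2).round(0))
```

```text
0.22193960451953487 39.98250603675842 [ 0.56732656 -0.01707336  0.13244137] [-0.40463483 -0.33491672 -2.93821085] [-0.02  0.79 -0.05  1.85  0.07  0.5  -1.89]
-11.5056439253101 [ 3.e-04 -1.e-04 -1.e+00]
blank [-45, 0, 14] [[279. 310.]] [[311.7 197.3]]
blank [85, 0, 14] [[317. 114.]] [[278.9 216.5]]
blank [-118, 0, 8] [[258. 423.]] [[328.7 188.5]]
clamp [-92, 122, 40] [[319. 334.]]
clamp [-92, 182, 40] [[233. 318.]]
clamp [-100, 152, 40] [[274. 337.]]
clamp [-84, 152, 40] [[278. 315.]]
clamp [-2, 132, 62] [[329. 198.]]
clamp [34, 132, 62] [[339. 147.]]
clamp [-2, 185, 40] [[254. 190.]]
```

View pics/p.png

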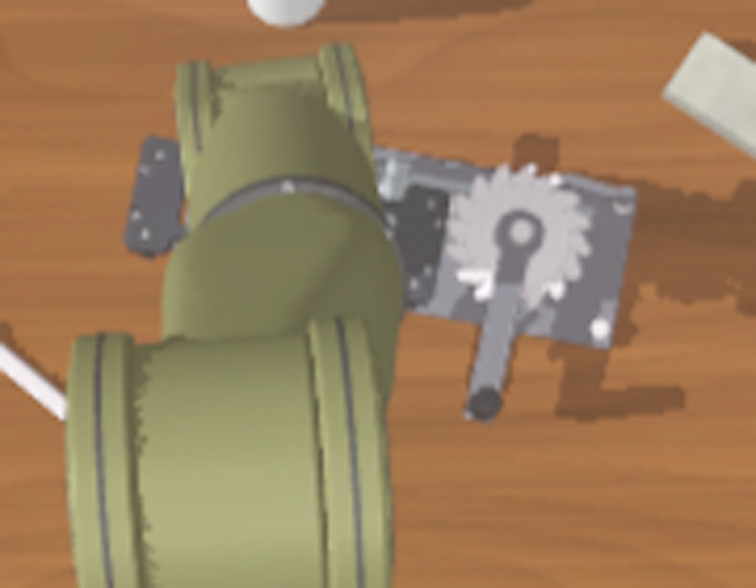

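The arm hides the nest in the top view, so I check the fit in the scene view with the predicted edges drawn in.

Run:
```python
from h import *
O=np.array([.5816,-.1711,0]);C=R.from_euler("z",-11.6,degrees=True)
W=lambda p:O+C.apply(np.array(p,float)/1000)
a=cv2.imread("pics/scene0.png")[185:260,240:340];b=r.snapshot("scene")[185:260,240:340]
a,b=[cv2.resize(x,None,fx=7.5,fy=7.5,interpolation=cv2.INTER_CUBIC)for x in(a,b)]
def line(im,P,c): cv2.polylines(im,[((proj("scene",W(P))-[240,185]+.5)*7.5*1).astype(int)],True,c,1)
line(a,[[-2,132,40],[34,132,40],[34,132,62],[-2,132,62]],(0,0,255))
line(a,[[-100,122,40],[-84,122,40],[-84,182,40],[-100,182,40]],(0,255,0))
line(a,[[-2,164,40],[34,164,40],[34,164,62],[-2,164,62]],(255,0,0))
line(a,[[-2,188,40],[34,188,40],[34,188,62],[-2,188,62]],(255,255,0))
cv2.imwrite("pics/ov.png",a[:600,:750]); cv2.imwrite("pics/ovb.png",b)
```

```text
(no output)
```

View pics/ov.png

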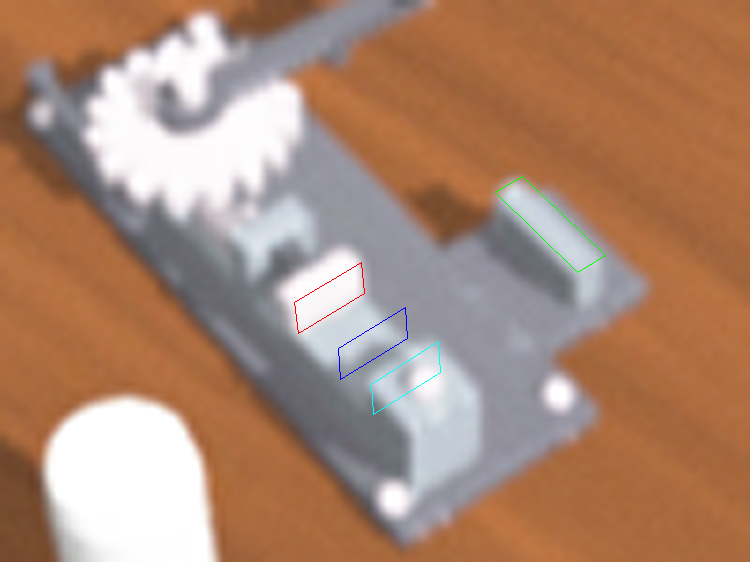

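The red frame lies on the sliding jaw's face at (330,298) and the green one on the front rest at (550,225), so the clamp pose is good to about 1-2 mm. I lower the blank, shifted 2 mm towards the anvil.

>>> play_rows(translation=[[0,-0.002,0.03],[0,0,0.025],[0,0,0.01],[0,0,0.005],[0,0,0]], delta_rot=[[0,0,0],[0,0,0],[0,0,0],[0,0,0],[0,0,0]], grip=[-1,-1,-1,-1,-1])

```text
clock: 11.68
tool_pos: [0.5683, -0.0152, 0.0625]
eef_rot: [0.995, -0.101, 0.001, -0.0]
contact_force: [-0.3, 0.3, -2.9]
opening: 0.221
finger_force: 40.0
```

>>> play_rows(translation=[[0,0,0.0012],[0,0,0],[0,0,0],[0,0,0],[0,0,0],[0,0,-0.02],[0,0,-0.04],[0,0,-0.04],[0,0,0]], delta_rot=[[0,0,0],[0,0,0],[0,0,0],[0,0,0],[0,0,0],[0,0,0],[0,0,0],[0,0,0],[0,0,0]], grip=[-1,-1,-0.1,-0.1,-0.1,-0.1,-0.1,-0.1,-0.1])

```text
clock: 12.8
tool_pos: [0.5698, -0.0152, 0.1635]
eef_rot: [0.995, -0.101, 0.003, -0.0]
contact_force: [0.5, -0.2, -0.5]
opening: 0.448
finger_force: 0.0
```

Run:
```python
from h import *
O=np.array([.5816,-.1711,0]);C=R.from_euler("z",-11.6,degrees=True)
W=lambda p:O+C.apply(np.array(p,float)/1000)
s=r.get_state();print(s["tool_pos"],s["contact_force"],s["opening"])
b=r.snapshot("scene")
for d in r.look_for("scene","boss")[:3]:print(d, C.inv().apply(np.array(d["point"])-O).round(3))
b=cv2.resize(b[165:260,240:350],None,fx=6.2,fy=6.2,interpolation=cv2.INTER_CUBIC)
P=lambda P:((proj("scene",W(P))-[240,165]+.5)*6.2).astype(int)
cv2.polylines(b,[P([[-15,140,54],[40,140,54],[40,160,54],[-15,160,54]])],True,(0,0,255),1)
cv2.polylines(b,[P([[-163,150,48],[-90,150,54]])],True,(0,255,0),1)
cv2.imwrite("pics/pl.png",b)
for a in(0,.3,.56,1.15):print("knob",a,W([120*np.cos(2.79+a),120*np.sin(2.79+a),82]).round(4))
```

```text
[ 0.56983896 -0.01519972  0.16346735] [ 0.53560034 -0.24433341 -0.47724379] 0.4484368071976693
{'point': [0.2377, 0.4256, 0.0208], 'confidence': 0.85} [-0.457  0.515  0.021]
{'point': [0.5166, 0.1975, 0.0094], 'confidence': 0.74} [-0.138  0.348  0.009]
{'point': [0.5603, -0.0105, 0.0488], 'confidence': 0.64} [-0.053  0.153  0.049]
knob 0 [ 0.4796 -0.108   0.082 ]
knob 0.3 [ 0.4655 -0.1409  0.082 ]
knob 0.56 [ 0.4616 -0.1718  0.082 ]
knob 1.15 [ 0.4823 -0.2385  0.082 ]
```

View pics/pl.png

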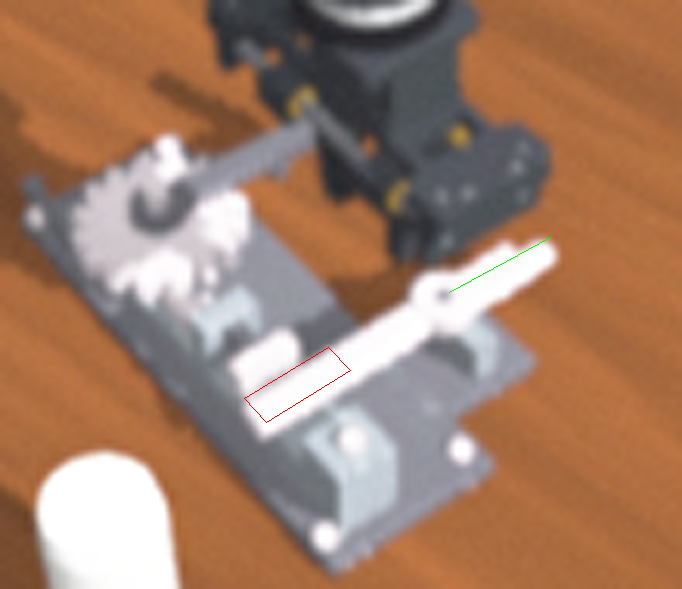

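The blank lies across both rests with its boss at (443,292) over the front rest and its handle beside the sliding jaw. It sits about 1-2 mm from the prediction. Next I take the knob.

>>> play_rows(translation=[[-0.026,0.0481,0],[-0.026,0.0481,0],[-0.026,0.0481,0],[0,0,0],[0,0,0.04],[0,0,0.039],[0,0,0],[0,0,0],[0,0,0],[0,0,0],[0,0,0]], delta_rot=[[0,0,0],[0,0,0],[0,0,0],[0,0,3],[0,0,0],[0,0,0],[0,0,0],[0,0,0],[0,0,0],[0,0,0],[0,0,0]], grip=[0.2,0.2,0.2,0.2,0.2,0.2,-1,-1,-1,-1,-1], squeeze=20)

```text
clock: 14.28
tool_pos: [0.463, -0.141, 0.0829]
eef_rot: [0.992, -0.128, 0.001, 0.0]
contact_force: [-1.4, -0.0, 7.1]
opening: 0.217
finger_force: 20.0
```

>>> play_rows(translation=[[0.0004,-0.0096,-0.0005],[0.0004,-0.0096,0],[0.0004,-0.0096,0],[0.0004,-0.0096,0],[0,0,0]], delta_rot=[[0,0,4.6],[0,0,4.6],[0,0,4.6],[0,0,4.6],[0,0,0]], grip=[-1,-1,-1,-1,-1])

```text
clock: 14.9
tool_pos: [0.4778, -0.1066, 0.0829]
eef_rot: [0.959, -0.285, 0.0, 0.001]
contact_force: [-0.6, -1.6, 4.0]
opening: 0.22
finger_force: 20.0
```

>>> play_rows(translation=[[0.0006,0.0125,-0.0005],[0.0006,0.0125,0],[0.0006,0.0125,0],[0.0006,0.0125,0],[0.0006,0.0125,0],[0.0006,0.0125,0],[0.0006,0.0125,0],[0.0006,0.0125,0],[0.0006,0.0125,0],[0.0006,0.0125,0],[0,0,0],[0,0,0]], delta_rot=[[0,0,-5.9],[0,0,-5.9],[0,0,-5.9],[0,0,-5.9],[0,0,-5.9],[0,0,-5.9],[0,0,-5.9],[0,0,-5.9],[0,0,-5.9],[0,0,-5.9],[0,0,0],[0,0,0]], grip=[-1,-1,-1,-1,-1,-1,-1,-1,-1,-1,-1,-1])

```text
clock: 16.4
tool_pos: [0.4714, -0.2247, 0.083]
eef_rot: [0.975, 0.224, 0.002, 0.0]
contact_force: [5.4, -0.4, -2.8]
opening: 0.219
finger_force: 20.0
```

```bash
cat > lv.py <<'E'
from h import *
s=r.get_state();p=s["tool_pos"]-np.array([.5816,-.1711,0]);th=np.arctan2(p[1],p[0])%(2*np.pi)
t=np.array([-np.sin(th),np.cos(th)]);F=s["contact_force"]
Rm=R.from_quat(s["eef_rot"]).as_matrix()
print("clock",s["clock"],"lever",round(th+np.radians(11.6)-2.79,3),"rho",np.hypot(*p[:2]).round(4),"tool lag deg",np.degrees(np.arctan2(Rm[1,0],Rm[0,0])-(th-np.pi)).round(1),"Ftan",(F[:2]@t).round(2),"Frad",(F[:2]@[t[1],-t[0]]).round(2),"Fz",F[2].round(2),"z",s["tool_pos"][2].round(4))
E
python3 lv.py
```

```text
clock 16.4 lever 1.007 rho 0.1226 tool lag deg -0.0 Ftan 2.76 Frad -4.69 Fz -2.84 z 0.083
```

>>> play_rows(translation=[[0.0008,-0.0123,0],[0.0008,-0.0123,0],[0.0008,-0.0123,0],[0.0008,-0.0123,0],[0.0008,-0.0123,0],[0.0008,-0.0123,0],[0.0008,-0.0123,0],[0.0008,-0.0123,0],[0.0008,-0.0123,0],[0.0008,-0.0123,0],[0,0,0]], delta_rot=[[0,0,5.9],[0,0,5.9],[0,0,5.9],[0,0,5.9],[0,0,5.9],[0,0,5.9],[0,0,5.9],[0,0,5.9],[0,0,5.9],[0,0,5.9],[0,0,0]], grip=[-1,-1,-1,-1,-1,-1,-1,-1,-1,-1,-1])

```text
clock: 17.77
tool_pos: [0.4778, -0.107, 0.0829]
eef_rot: [0.959, -0.284, -0.001, 0.001]
contact_force: [0.1, 1.6, 1.1]
opening: 0.218
finger_force: 20.0
```

```bash
python3 lv.py
```

```text
clock 17.775 lever 0.001 rho 0.122 tool lag deg -1.3 Ftan -1.42 Frad 0.74 Fz 1.1 z 0.0829
```

>>> play_rows(translation=[[0.0006,0.0125,0],[0.0006,0.0125,0],[0.0006,0.0125,0],[0.0006,0.0125,0],[0.0006,0.0125,0],[0.0006,0.0125,0],[0,0,0],[0,0,0],[0,0,0]], delta_rot=[[0,0,-5.9],[0,0,-5.9],[0,0,-5.9],[0,0,-5.9],[0,0,-5.9],[0,0,-5.9],[0,0,0],[0,0,0],[0,0,0]], grip=[-1,-1,-1,-1,-1,-1,-1,-1,-1])

```text
clock: 18.9
tool_pos: [0.4595, -0.1786, 0.0829]
eef_rot: [1.0, 0.02, 0.0, 0.0]
contact_force: [2.1, -0.4, -0.4]
opening: 0.224
finger_force: 20.0
```

```bash
python3 lv.py
```

```text
clock 18.9 lever 0.616 rho 0.1224 tool lag deg -1.2 Ftan 0.5 Frad -2.08 Fz -0.38 z 0.0829
```

>>> play_rows(translation=[[0.0006,0.0122,0],[0.0006,0.0122,0],[0.0006,0.0122,0],[0.0006,0.0122,0],[0,0,0],[0,0,0],[0,0,0]], delta_rot=[[0,0,-5.7],[0,0,-5.7],[0,0,-5.7],[0,0,-5.7],[0,0,0],[0,0,0],[0,0,0]], grip=[-1,-1,-1,-1,-1,-1,-1])

```text
clock: 19.77
tool_pos: [0.4717, -0.225, 0.0829]
eef_rot: [0.976, 0.218, 0.001, 0.0]
contact_force: [3.3, 0.7, -0.1]
opening: 0.217
finger_force: 20.0
```

```bash
python3 lv.py
```

```text
clock 19.775 lever 1.01 rho 0.1224 tool lag deg -1.0 Ftan 0.8 Frad -3.33 Fz -0.09 z 0.0829
```

>>> play_rows(translation=[[0.0008,-0.0123,0],[0.0008,-0.0123,0],[0.0008,-0.0123,0],[0.0008,-0.0123,0],[0.0008,-0.0123,0],[0.0008,-0.0123,0],[0.0008,-0.0123,0],[0.0008,-0.0123,0],[0.0008,-0.0123,0],[0.0008,-0.0123,0],[0,0,0],[0.0006,0.0125,0],[0.0006,0.0125,0],[0.0006,0.0125,0],[0.0006,0.0125,0],[0.0006,0.0125,0],[0.0006,0.0125,0],[0,0,0],[0,0,0],[0,0,0]], delta_rot=[[0,0,5.9],[0,0,5.9],[0,0,5.9],[0,0,5.9],[0,0,5.9],[0,0,5.9],[0,0,5.9],[0,0,5.9],[0,0,5.9],[0,0,5.9],[0,0,0],[0,0,-5.9],[0,0,-5.9],[0,0,-5.9],[0,0,-5.9],[0,0,-5.9],[0,0,-5.9],[0,0,0],[0,0,0],[0,0,0]], grip=[-1,-1,-1,-1,-1,-1,-1,-1,-1,-1,-1,-1,-1,-1,-1,-1,-1,-1,-1,-1])

```text
clock: 22.28
tool_pos: [0.4597, -0.1792, 0.0829]
eef_rot: [1.0, 0.013, -0.001, 0.0]
contact_force: [0.4, 0.2, 4.7]
opening: 0.22
finger_force: 20.0
```

```bash
python3 lv.py
```

```text
clock 22.275 lever 0.62 rho 0.1222 tool lag deg -2.3 Ftan -0.18 Frad -0.43 Fz 4.71 z 0.0829
```

Run:
```python
from h import *
O=np.array([.5816,-.1711,0]);C=R.from_euler("z",-11.6,degrees=True)
for n in("scene","top"):
    r.snapshot(n)
    for t in("blank","boss","carriage"):
        for d in r.look_for(n,t)[:4]:
            q=C.inv().apply(np.array(d["point"])-O)*1000
            if abs(q[0])<200 and 0<q[1]<230: print(n,t,d["confidence"],q.round(0))
    for d in r.silhouettes(n,"blank"):
        v,u=np.nonzero(d["pixels"]);q=C.inv().apply(atz(n,np.c_[u,v],.054)-O)*1000
        if abs(q[:,0].mean())<200 and 0<q[:,1].mean()<230:
            k=(q[:,0]>-70)
            print(n,"sil",d["confidence"],len(u),q.min(0).round(0),q.max(0).round(0),np.polyfit(q[k,0],q[k,1],1).round(3))
```

```text
scene blank 0.73 [-64. 177.  57.]
scene boss 0.68 [-57. 178.  51.]
scene carriage 0.54 [ 15. 129.  51.]
scene sil 0.65 374 [-154.  160.   54.] [ 49. 198.  54.] [-2.90000e-02  1.78441e+02]
top blank 0.92 [-68. 173.  54.]
top boss 0.86 [-74. 169.  57.]
top carriage 0.86 [ 13. 112.  54.]
top carriage 0.72 [-71. 170.  55.]
top sil 0.64 489 [-159.  160.   54.] [ 36. 191.  54.] [4.00000e-03 1.74717e+02]
```

The blank has been pushed along to y≈174 mm, so the ratchet is gaining notches, five so far. Now the sixth.

>>> play_rows(translation=[[0.0006,0.0122,0],[0.0006,0.0122,0],[0.0006,0.0122,0],[0.0006,0.0122,0],[0,0,0],[0,0,0],[0,0,0]], delta_rot=[[0,0,-5.7],[0,0,-5.7],[0,0,-5.7],[0,0,-5.7],[0,0,0],[0,0,0],[0,0,0]], grip=[-1,-1,-1,-1,-1,-1,-1])

```text
clock: 23.65
tool_pos: [0.4716, -0.2247, 0.0828]
eef_rot: [0.977, 0.212, 0.001, -0.001]
contact_force: [1.6, 4.7, 5.2]
opening: 0.218
finger_force: 20.0
```

```bash
python3 lv.py
```

```text
clock 23.65 lever 1.008 rho 0.1223 tool lag deg -1.6 Ftan -3.55 Frad -3.47 Fz 5.19 z 0.0828
```

>>> play_rows(translation=[[0.0008,-0.0123,0],[0.0008,-0.0123,0],[0.0008,-0.0123,0],[0.0008,-0.0123,0],[0.0008,-0.0123,0],[0.0008,-0.0123,0],[0.0008,-0.0123,0],[0.0008,-0.0123,0],[0.0008,-0.0123,0],[0.0008,-0.0123,0],[0,0,0],[0.0006,0.0125,0],[0.0006,0.0125,0],[0.0006,0.0125,0],[0.0006,0.0125,0],[0.0006,0.0125,0],[0.0006,0.0125,0],[0,0,0],[0,0,0],[0,0,0]], delta_rot=[[0,0,5.9],[0,0,5.9],[0,0,5.9],[0,0,5.9],[0,0,5.9],[0,0,5.9],[0,0,5.9],[0,0,5.9],[0,0,5.9],[0,0,5.9],[0,0,0],[0,0,-5.9],[0,0,-5.9],[0,0,-5.9],[0,0,-5.9],[0,0,-5.9],[0,0,-5.9],[0,0,0],[0,0,0],[0,0,0]], grip=[-1,-1,-1,-1,-1,-1,-1,-1,-1,-1,-1,-1,-1,-1,-1,-1,-1,-1,-1,-1])

```text
clock: 26.15
tool_pos: [0.4599, -0.1769, 0.0827]
eef_rot: [1.0, 0.008, -0.002, -0.002]
contact_force: [-1.6, 7.8, 8.1]
opening: 0.217
finger_force: 20.0
```

```bash
python3 lv.py
```

```text
clock 26.15 lever 0.602 rho 0.1218 tool lag deg -1.9 Ftan -7.84 Frad 1.25 Fz 8.07 z 0.0827
```

The seventh click reads 7.8 N at lever 0.60, after about 0 N at the fifth and 3.6 N at the sixth. I go slightly further to make sure it clicked, swing back, then feel at lever 0.2 whether the wheel held.

>>> play_rows(translation=[[0.0002,0.006,0],[0,0,0],[0,0,0],[0,0,0]], delta_rot=[[0,0,-2.9],[0,0,0],[0,0,0],[0,0,0]], grip=[-1,-1,-1,-1])

```text
clock: 26.65
tool_pos: [0.4603, -0.1824, 0.0826]
eef_rot: [0.999, 0.033, -0.002, -0.002]
contact_force: [-0.6, 9.1, 7.6]
opening: 0.224
finger_force: 20.0
```

```bash
python3 lv.py
```

```text
clock 26.65 lever 0.647 rho 0.1218 tool lag deg -1.5 Ftan -9.12 Frad -0.2 Fz 7.59 z 0.0826
```

>>> play_rows(translation=[[0.0007,-0.0117,0],[0.0007,-0.0117,0],[0.0007,-0.0117,0],[0.0007,-0.0117,0],[0.0007,-0.0117,0],[0.0007,-0.0117,0],[0.0007,-0.0117,0],[0,0,0],[0,0,0]], delta_rot=[[0,0,5.5],[0,0,5.5],[0,0,5.5],[0,0,5.5],[0,0,5.5],[0,0,5.5],[0,0,5.5],[0,0,0],[0,0,0]], grip=[-1,-1,-1,-1,-1,-1,-1,-1,-1])

```text
clock: 27.78
tool_pos: [0.4786, -0.1072, 0.0826]
eef_rot: [0.954, -0.299, -0.006, 0.001]
contact_force: [-6.6, 3.4, 11.2]
opening: 0.22
finger_force: 20.0
```

```bash
python3 lv.py
```

```text
clock 27.775 lever -0.001 rho 0.1212 tool lag deg -3.0 Ftan 0.62 Frad 7.36 Fz 11.23 z 0.0826
```

>>> play_rows(translation=[[0.0005,0.0117,0],[0.0005,0.0117,0],[0,0,0],[0,0,0],[0,0,0]], delta_rot=[[0,0,-5.5],[0,0,-5.5],[0,0,0],[0,0,0],[0,0,0]], grip=[-1,-1,-1,-1,-1])

```text
clock: 28.4
tool_pos: [0.4694, -0.1255, 0.0825]
eef_rot: [0.979, -0.205, -0.004, -0.001]
contact_force: [-3.5, 9.3, 8.7]
opening: 0.217
finger_force: 20.0
```

```bash
python3 lv.py
```

```text
clock 28.4 lever 0.168 rho 0.1211 tool lag deg -1.6 Ftan -7.27 Frad 6.77 Fz 8.66 z 0.0825
```

>>> play_rows(translation=[[0,0,-0.001],[0,-0.003,0],[0,0,0],[0,0,0]], delta_rot=[[0,0,0],[0,0,0],[0,0,0],[0,0,0]], grip=[-0.3,-0.3,-0.3,-0.3])

```text
clock: 28.9
tool_pos: [0.4732, -0.1257, 0.0834]
eef_rot: [0.978, -0.206, -0.001, -0.0]
contact_force: [-1.6, 4.7, -1.6]
opening: 0.353
finger_force: 2.0
```

```bash
python3 lv.py
```

```text
clock 28.9 lever 0.157 rho 0.1175 tool lag deg -1.1 Ftan -3.7 Frad 3.31 Fz -1.6 z 0.0834
```

>>> play_rows(translation=[[0.0005,0.0085,0],[0.0005,0.0085,0],[0,0,0],[0,0,0],[0,0,0]], delta_rot=[[0,0,-3],[0,0,-3],[0,0,0],[0,0,0],[0,0,0]], grip=[-0.3,-0.3,-0.3,-0.3,-0.3])

```text
clock: 29.52
tool_pos: [0.468, -0.1399, 0.0834]
eef_rot: [0.988, -0.154, -0.001, -0.002]
contact_force: [0.2, 8.7, -1.2]
opening: 0.35
finger_force: 4.4
```

```bash
python3 lv.py; python3 -c "
from plant import r;print(r.get_state()['opening'])"
```

```text
clock 29.525 lever 0.286 rho 0.1179 tool lag deg -2.3 Ftan -8.41 Frad 2.14 Fz -1.21 z 0.0834
0.35027720300512244
```

Averaged over these readings the click holds about 57 N on the blank, and the knob stayed below 8 N just past it (7.84 N). One more click should give about 95 N, well inside 48-120 N. I take that click.

>>> play_rows(translation=[[-0.003,0,0],[0,0,0],[0,0,0],[0.0004,0.0103,0],[0.0004,0.0103,0],[0.0004,0.0103,0],[0.0004,0.0103,0],[0,0,0],[0,0,0],[0,0,0]], delta_rot=[[0,0,0],[0,0,0],[0,0,0],[0,0,-4.9],[0,0,-4.9],[0,0,-4.9],[0,0,-4.9],[0,0,0],[0,0,0],[0,0,0]], grip=[-1,-1,-1,-1,-1,-1,-1,-1,-1,-1], squeeze=20)

```text
clock: 30.78
tool_pos: [0.4633, -0.1779, 0.0834]
eef_rot: [1.0, 0.018, 0.003, -0.003]
contact_force: [6.3, 12.2, -4.9]
opening: 0.218
finger_force: 20.0
```

```bash
python3 lv.py
```

```text
clock 30.775 lever 0.612 rho 0.1185 tool lag deg -1.3 Ftan -11.86 Frad -6.98 Fz -4.88 z 0.0834
```

>>> play_rows(translation=[[-0.001,0.0045,0],[0,0,0],[0,0,0],[0.0006,-0.0115,0],[0.0006,-0.0115,0],[0.0006,-0.0115,0],[0.0006,-0.0115,0],[0.0006,-0.0115,0],[0.0006,-0.0115,0],[0.0006,-0.0115,0],[0,0,0]], delta_rot=[[0,0,-2.2],[0,0,0],[0,0,0],[0,0,5.5],[0,0,5.5],[0,0,5.5],[0,0,5.5],[0,0,5.5],[0,0,5.5],[0,0,5.5],[0,0,0]], grip=[-1,-1,-1,-1,-1,-1,-1,-1,-1,-1,-1])

```text
clock: 32.15
tool_pos: [0.4802, -0.1103, 0.0835]
eef_rot: [0.955, -0.296, -0.0, 0.0]
contact_force: [0.4, 2.2, -4.2]
opening: 0.22
finger_force: 20.0
```

```bash
python3 lv.py
```

```text
clock 32.15 lever 0.014 rho 0.1182 tool lag deg -3.5 Ftan -2.13 Frad 0.8 Fz -4.23 z 0.0835
```

>>> play_rows(translation=[[0.0005,0.0105,0],[0.0005,0.0105,0],[0,0,0],[0,0,0]], delta_rot=[[0,0,-5],[0,0,-5],[0,0,0],[0,0,0]], grip=[-1,-1,-1,-1])

```text
clock: 32.65
tool_pos: [0.472, -0.1263, 0.0835]
eef_rot: [0.978, -0.21, 0.002, -0.002]
contact_force: [3.1, 10.4, -6.8]
opening: 0.218
finger_force: 20.0
```

```bash
python3 lv.py
```

```text
clock 32.65 lever 0.166 rho 0.1184 tool lag deg -2.1 Ftan -10.75 Frad 1.09 Fz -6.82 z 0.0835
```

The load holds at 10.8 N (7.3 N before this click), so the click was gained and the blank carries about 88 N. Now back to the stop, release and lift away.

>>> play_rows(translation=[[0.0006,-0.0118,0],[0.0006,-0.0118,0],[0,0,0],[0,0,0],[0,0,0],[0,0,0],[0,0,0],[0,0,-0.02],[0,0,-0.04],[0,0,-0.05],[0,0,-0.05],[0,0,0]], delta_rot=[[0,0,5],[0,0,5],[0,0,0],[0,0,0],[0,0,0],[0,0,0],[0,0,0],[0,0,0],[0,0,0],[0,0,0],[0,0,0],[0,0,0]], grip=[-1,-1,-1,-1,0,0,0,0,0,0,0,0])

```text
clock: 34.15
tool_pos: [0.4838, -0.109, 0.2473]
eef_rot: [0.955, -0.297, 0.004, -0.001]
contact_force: [0.9, -0.5, 0.5]
opening: 0.503
finger_force: 0.0
```

>>> play_rows(translation=[[-0.04,0.03,0],[-0.04,0.03,0],[-0.02,0.03,0],[0,0,0]], delta_rot=[[0,0,0],[0,0,0],[0,0,0],[0,0,0]], grip=[0,0,0,0])

```text
clock: 34.65
tool_pos: [0.3446, -0.1263, 0.2432]
eef_rot: [0.954, -0.298, -0.002, 0.0]
contact_force: [-0.6, -0.4, 0.2]
opening: 0.495
finger_force: 0.0
```

Run:
```python
from h import *
O=np.array([.5816,-.1711,0]);C=R.from_euler("z",-11.6,degrees=True)
print(r.get_state()["tool_pos"].round(3))
im=r.snapshot("scene")
x=cv2.resize(im[155:260,240:350],None,fx=5.6,fy=5.6,interpolation=cv2.INTER_CUBIC)
for a in(0,.1):
    k=proj("scene",O+C.apply([.12*np.cos(2.79+a),.12*np.sin(2.79+a),.105]))[0];print(a,k)
    cv2.circle(x,tuple(((k-[240,155]+.5)*5.6).astype(int)),3,(0,0,255) if a==0 else(0,255,0),-1)
cv2.imwrite("pics/end.png",x)
```

```text
[ 0.345 -0.126  0.243]
0 [297.61562175 180.24044377]
0.1 [296.45037808 177.97075752]
```

View pics/end.png

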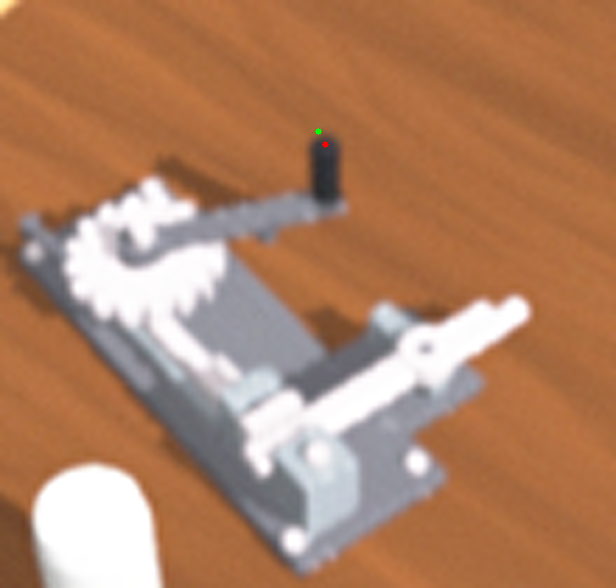

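The picture shows the knob top at (325,143), on the lever-0 mark. The blank is clamped between the jaws at (290,425), its boss at (428,350) is over the front rest, and the arm is clear. I hand it in.

```bash
python3 -c "
from plant import r;print(r.finish_job())"
```

```text
the job is handed in; nothing more can be done
None
```

The middle-sized blank is clamped on its rests after eight notches: the knob pushed back about 11.9 N just past the last click (7.8 N at the seventh), so I estimate 85–97 N on the blank, and the job is handed in with the lever on its back stop, but no verdict was returned.

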